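# Snap the end covers onto two bearing units

### The job

Two flanged bearing units are bolted to the stockroom bench, and their two snap covers lie nearby: each unit takes the cover of its own size. First press the small cover onto the small unit until it clicks fully home and let go of it; then press the large cover onto the large unit through its click until it is fully home, and finish still holding on to it and pressing it down against its seat with a steady push of about 10 N. Leave the other things on the bench where they are.

Things in the scene. Friction and masses are not known exactly. Their poses are not given: they have to be found in the camera images.
- cap_small: Small loose black plastic snap cover, a round cup, mouth down: outer diameter 44, height 30, walls and top 3 thick; a round bead inside the mouth narrows it to 34 diameter, centred 3 above the lower rim. Grip it by its round side. Origin: centre of the lower rim; z up through the flat top. Mass about 30 g. Fits only unit_small.
- cap_large: Large loose black plastic snap cover, a round cup, mouth down: outer diameter 60, height 30, walls and top 3 thick; a round bead inside the mouth narrows it to 50 diameter, centred 3 above the lower rim. Grip it by its round side. Origin: centre of the lower rim; z up through the flat top. Mass about 50 g. Fits only unit_large.
- seat_small: Seat of unit_small: steel ring shoulder, diameter 43, level; origin on the unit's axis at the seat face, 42 above the bench; z up. Fully home, the cover's rim rests on it (origins coincide). On the way down the bead meets the balls with the rim 9.5 above the seat; resistance rises to about 9 N at 6 above; from 5 above it drops (the click) and the balls pull the cover down and keep it on; then the rim meets this rigid seat.
- seat_large: Seat of unit_large: steel ring shoulder, diameter 59, level; origin on the unit's axis at the seat face, 50 above the bench; z up. Fully home, the cover's rim rests on it (origins coincide). On the way down the bead meets the balls with the rim 9.5 above the seat; resistance rises to about 9 N at 6 above; from 5 above it drops (the click) and the balls pull the cover down and keep it on; then the rim meets this rigid seat.
- unit_small: Small bearing unit: grey cast housing, square flange 90 x 90 x 14 bolted on the bench (bolt heads to height 21), cone narrowing to diameter 50 at 30, neck of diameter 43 to 42, then a steel spigot: diameter 30, 18 high, upper 6 tapered to 18; 4 spring-loaded steel balls stick out 3.5 around it, centred 8 above the seat. Origin: centre of underside; x, y along flange sides, z up.
- unit_large: Large bearing unit: grey cast housing, square flange 110 x 110 x 14 bolted on the bench (bolt heads to height 21), cone narrowing to diameter 66 at 38, neck of diameter 59 to 50, then a steel spigot: diameter 46, 18 high, upper 6 tapered to 34; 4 spring-loaded steel balls stick out 3.5 around it, centred 8 above the seat. Origin: centre of underside; x, y along flange sides, z up.
- bearing: bystander: loose steel ball bearing lying flat, outer diameter 52, height 15; origin: centre of its underside
- jar: bystander: white plastic grease jar, diameter 56, height 70; origin: centre of its underside
- carton_flat: bystander: white and blue bearing carton 85 x 85 x 24 high; origin: centre of its underside
- carton_tall: bystander: white and violet bearing carton 55 x 55 x 75 high; origin: centre of its underside
- wrench: bystander: steel wrench lying flat; origin near its middle
- screwdriver: bystander: screwdriver lying flat; origin near its middle
Mind the look-alikes: they are no part of the job. Leave any blue or orange look-alike of the unit_large alone. What is shaped like the cap_large but pink is not meant.

How it is judged (in metres and radians):
On the way, in this order (a step that is already met when the one before it is completed fails the run):
1. the small cover is snapped fully home on the small unit and let go (z of cap_small in the frame of seat_small between -0.003 and 0.002 m and horizontal distance between cap_small and seat_small below 0.004 m and angle between cap_small's own z axis and vertical below 0.08 rad and contact force between each of the arm, the fingers and cap_small below 0.1 N), for 0.2 s.
2. the large cover is snapped fully home on the large unit (z of cap_large in the frame of seat_large between -0.003 and 0.002 m and horizontal distance between cap_large and seat_large below 0.004 m and angle between cap_large's own z axis and vertical below 0.08 rad), for 0.2 s.
At the end, for the whole second after the job is handed in: Both covers sit fully home on their own units (lower rim within 2 mm of the seat, centred within 4 mm, level within 0.08 rad); the robot does not touch the small cover; the robot is in contact with the large cover and presses it onto its seat with more than 4 N, at rest, through the last second (all of step 1 and all of step 2 and contact force between cap_large and seat_large above 4 N and contact force between any of the fingers, the arm and cap_large above 3 N and linear speed of cap_large below 0.02 m/s); the arm keeps its last pose, push and grip.
It fails at once if a bystander was shifted more than 3 cm (distance of any of bearing, jar, carton_flat, carton_tall, wrench, screwdriver from where it was at the start of the episode above 0.03 m).
It fails at once if the large cover was pressed onto its seat with more than 60 N (contact force between cap_large and seat_large above 60 N).
It also fails if it takes over 61 s, if anything falls off the work surface, if the arm or the gripper's body presses on something with over 40 N, if the wrist force passes 120 N, or if a joint passes its speed limit or range.

### The arm

A 6-joint arm with a two-finger parallel gripper is mounted at the origin on the work surface. World frame = base frame: x ahead of the robot, y to its left, z up, the work surface at z = 0. Lengths are in mm, angles in rad, forces in N, time in s.
With the tool pointing down it reaches from about 350 to 775 mm from the base axis. Payload 7.3 kg.
Tool frame: the origin (TCP) lies on the centre line of the jaws, within the pads' length; the fingertips stand 17 mm ahead of it and the grasp point (between the pads) lies 2 mm behind it; z points along the fingers, y is the line along which they close (so a half turn about z gives the same grasp; the last joint's range is limited). The gripper opens to 92 mm and grips with 3 to 60 N. Pads are 19 mm wide; open, the fingers measure 130 mm over their backs; the gripper's body (75 mm by 190 mm) begins 47 mm behind the grasp point.
Start: joints at [1.005, 0.342, 1.524, -0, 1.275, -0.146], TCP at [213.967, 479.441, 217.141] pointing down, gripper open.
Joint ranges: [-2.53, 2.53], [-0.77, 2.02], [0.04, 2.7], [-1, 4.14], [0.28, 2.66], [-3.11, 3.11]. Speed limits (rad/s): [2.57, 2.57, 3.14, 3.14, 3.14, 3.14].

### API

Orientations are given as [roll, pitch, yaw] about the fixed x, y, z axes, in that order (R = Rz(yaw) Ry(pitch) Rx(roll)).
In Python, from plant import bot gives the robot as it stands. The module is installed in compiled form; this text tells all that it offers.
- The arm moves only by the shell command python3 -m pendant 'ROWS'. ROWS is JSON, a list of rows, each a list of 3 entries, a list of its own where there are three numbers: the shift along the world's x, y, z as a fraction of full scale, then the turn, a rotation vector about the world's x, y, z as a fraction of full scale, then the opening, from -1 (shut) to 1 (fully open), so that 0 is half open. In form: [[[tx, ty, tz], [rx, ry, rz], claw], ...]. A call has exactly 10 rows; each row shifts and turns the commanded pose from where the row before left it; what a row does not reach is not made up. Full scale, the value 1, is 30 mm for a shift and 0.12 rad for a turn. A row lasts 1/12 s, in which the tool goes at most 41.7 mm and 7.16 degrees, less where a joint would pass 70% of its speed; a pose out of reach is approached as far as the arm can. A call with a number of a shift or a turn outside -1 to 1 is refused whole. A call with a gripper value outside its range is refused whole. The fingers move at their own pace and stop on an object; the grip force is fixed at half the most. Time passes only in rows, so rows that do not move let the fingers close, or fill a call up. It gives the time, the measured TCP pose, the force, the opening and the grip force at its end, in the units of the state.
- bot.get_obs(): the state, without advancing time (a new reading comes with each control period).
- bot.capture(name): name is "scene" or "top" or "wrist"; returns the picture (384x512x3 uint8, blue, green, red); there is no depth.
- bot.camera_params(name): a dict with "fovy" (degrees; the focal length in pixels is half the picture's height over the tangent of half this angle, whatever the lens; pixels are square), "cx", "cy" (the principal point, pixels), "camera_from_world" (4x4, takes a point from world to camera coordinates). Camera axes: x right, y down, z forward; pixel columns grow to the right and rows downward; lengths in mm; the calibration is good to about 2 mm. A picture is of the moment at which its call begins: read the wrist's pose just before it. camera_params takes no time and is no camera call; for the wrist camera it gives the pose at the moment of the call.
- bot.close_job(): hands the job in; it is judged then, once.
The state is a dict: "time": time; "joint_positions": joint angles; "dq": joint speeds; "tau": joint torques, N m; "tool_pos": TCP position; "tcp_rot": TCP orientation; "contact_force": force on the tool from outside, world axes, zero at the start; "moment": the same for the moment, N m; "grip_width": finger opening in mm; "finger_force": force on a finger pad.
Only numpy, scipy, OpenCV 4.12 (cv2) and the standard library are available. Lean on these libraries where they do the work, as an engineer would, in place of code of your own. Each camera call takes 0.05 s, during which the arm holds its last target. There are 200 camera calls.

## Working session

There is one attempt and no reset: what is moved stays moved. The work goes in short steps, Python scripts to look and compute and a shell command to move; the robot and the scene stay as the last step left them, time stands still between calls to the robot, and variables do not carry over. Pictures are saved under pics/ and viewed, at most 10 in all, crops included, and the job is handed in when it is done.

```bash
mkdir -p pics; cat > h.py <<'E'
from plant import bot
import cv2, numpy as np
def cap(n,f):
    P=bot.camera_params(n); im=bot.capture(n); cv2.imwrite('pics/'+f+'.png',im); np.save('pics/'+f+'.npy',P,allow_pickle=True); return im
def par(f): return np.load('pics/'+f+'.npy',allow_pickle=True).item()
def world(f,u,v,z):
    P=par(f); fl=192/np.tan(np.radians(P['fovy'])/2); T=np.array(P['camera_from_world']); R=T[:3,:3]; c=-R.T@T[:3,3]
    d=R.T@np.array([(u-P['cx'])/fl,(v-P['cy'])/fl,1]); return c+d*(z-c[2])/d[2]
def pix(f,p):
    P=par(f); fl=192/np.tan(np.radians(P['fovy'])/2); q=(np.array(P['camera_from_world'])@np.r_[p,1])[:3]
    return P['cx']+fl*q[0]/q[2],P['cy']+fl*q[1]/q[2]
E
python3 - <<'E'
from h import *
a=cap('top','top0');b=cap('scene','sc0')
cv2.imwrite('pics/top0b.png',cv2.resize(a,(800,600),interpolation=cv2.INTER_CUBIC))
cv2.imwrite('pics/sc0b.png',cv2.resize(b,(800,600),interpolation=cv2.INTER_CUBIC))
print(par('top0'),par('sc0'),bot.get_obs())
E
```

```text
{'fovy': 45.6178878586734, 'cx': 249.89209683849887, 'cy': 192.8021808803492, 'camera_from_world': array([[ 1.55148080e-02, -9.99497191e-01,  2.76524303e-02,
        -1.18635020e+01],
       [-9.83823951e-01, -2.01960147e-02, -1.77995939e-01,
         4.91202970e+02],
       [ 1.78464909e-01, -2.44435505e-02, -9.83642612e-01,
         1.28902626e+03],
       [ 0.00000000e+00,  0.00000000e+00,  0.00000000e+00,
         1.00000000e+00]])} {'fovy': 45.76440522060211, 'cx': 248.59092985674553, 'cy': 188.24703239325692, 'camera_from_world': array([[-7.62530897e-01,  6.46941907e-01,  3.57773963e-03,
         3.78919608e+02],
       [ 5.22417158e-01,  6.19000517e-01, -5.86445797e-01,
        -2.49448875e+02],
       [-3.81610985e-01, -4.45313967e-01, -8.09980572e-01,
         1.37257377e+03],
       [ 0.00000000e+00,  0.00000000e+00,  0.00000000e+00,
         1.00000000e+00]])} {'time': 0.1, 'joint_positions': array([ 1.00500385e+00,  3.42642743e-01,  1.52488570e+00, -3.98971675e-05,
        1.27538821e+00, -1.45980109e-01]), 'dq': array([-1.07729651e-03,  1.17523436e-04, -2.28564507e-03, -6.31691409e-05,
        3.55284226e-04, -4.19278093e-04]), 'tau': array([ 1.04793828e-03, -4.32003558e+01, -2.44696355e+01,  7.18064792e-02,
        5.26508724e-02, -9.02589909e-05]), 'tool_pos': array([213.77231054, 479.11507974, 216.53230337]), 'tcp_rot': array([-3.14027719e+00, -1.54844109e-04,  2.72179183e+00]), 'contact_force': array([ 0.14237538, -0.71418603, -0.33382702]), 'moment': array([-0.03216389,  0.02198823, -0.01919282]), 'finger_force': 0.0, 'grip_width': 91.87009494930476}
```

View pics/top0b.png

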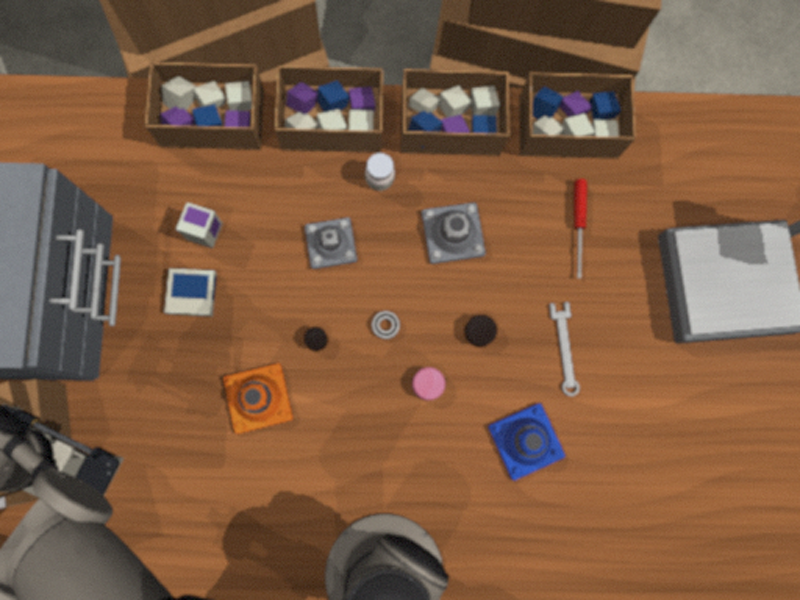

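View pics/sc0b.png

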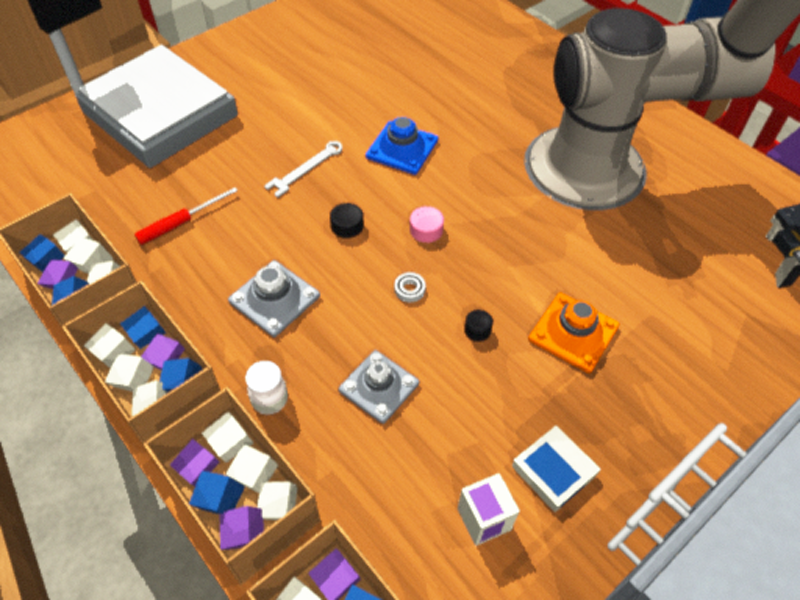

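Candidates in the top view (800x600): black covers at (316,339), the small one, and (480,330), the large one. The pink look-alike is at (429,383). The grey units are at (330,243), small, and (453,233), large; the orange (256,398) and blue (527,441) units are look-alikes. I'll check these in one close crop and compute positions.

```bash
python3 - <<'E'
from h import *
a=cv2.imread('pics/top0.png'); 
c=a[120:250,185:335]; cv2.imwrite('pics/crop.png',cv2.resize(c,(690,598),interpolation=cv2.INTER_CUBIC))
for n,(u,v),zt,r in [('cs',(316,339),30,22),('cl',(480,330),30,30)]:
    u*=.64;v*=.64
    m=(a.max(2)<60).astype(np.uint8); k,l,s,ct=cv2.connectedComponentsWithStats(m)
    i=l[int(v),int(u)]; print(n,s[i],ct[i],world('top0',*ct[i],15))
for n,(u,v),z in [('us spigot',(330,237),60),('ul',(456,226),68)]: print(n,world('top0',u*.64,v*.64,z))
# orientation via flange segmentation
for n,(u,v) in [('us',(330,243)),('ul',(453,233))]:
    hsv=cv2.cvtColor(a,cv2.COLOR_BGR2HSV); m=(hsv[...,1]<70).astype(np.uint8)
    k,l,s,ct=cv2.connectedComponentsWithStats(m); i=l[int(v*.64)+10,int(u*.64)]
    q=cv2.findContours((l==i).astype(np.uint8),0,1)[0][0]; R=cv2.minAreaRect(q); print(n,s[i],R)
    b=[world('top0',*p,14) for p in cv2.boxPoints(R)]; print(np.round(b,1).tolist(), np.mean(b,0))
E
```

```text
cs [195 210  14  14 158] [201.53164557 216.53797468] [422.5916719  137.78710836  15.        ]
cl [298 202  19  19 291] [306.94845361 211.27491409] [ 444.30123209 -174.33424572   15.        ]
us spigot [608.41379713 112.50230925  60.        ]
ul [ 632.98574269 -123.17056797   68.        ]
us [195 139  34  33 867] ((211.29324340820312, 155.1905517578125), (28.957054138183594, 30.048789978027344), 81.02737426757812)
[[646.3, 167.8, 14.0], [663.3, 78.2, 14.0], [574.1, 62.3, 14.0], [557.6, 151.0, 14.0]] [610.32112834 114.79214256  14.        ]
ul [ 270  130   41   39 1264] ((289.7900085449219, 148.52999877929688), (35.21391677856445, 36.769554138183594), 81.8698959350586)
[[682.0, -59.8, 14.0], [701.4, -171.8, 14.0], [591.4, -186.2, 14.0], [572.7, -75.7, 14.0]] [ 636.86506378 -123.36763497   14.        ]
```

View pics/crop.png

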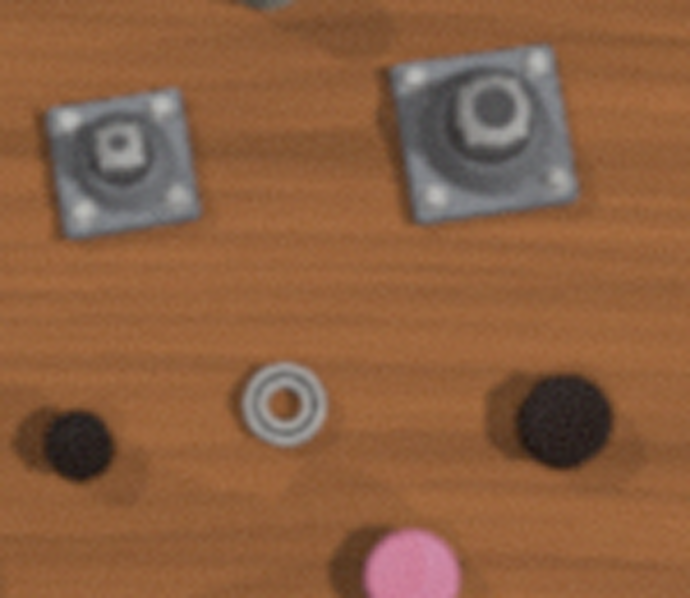

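The top view and crop show the small black cover, the large black cover, both grey units with their square flanges, and pink as a separate cover. I'll move above the small cover.

```bash
R='[0.58,-0.95,0],[0,0,0],1'; python3 -m pendant '[[[0.58,-0.95,0],[0,0,0],1],[[0.58,-0.95,0],[0,0,0],1],[[0.58,-0.95,0],[0,0,0],1],[[0.58,-0.95,0],[0,0,0],1],[[0.58,-0.95,0],[0,0,0],1],[[0.58,-0.95,0],[0,0,0],1],[[0.58,-0.95,0],[0,0,0],1],[[0.58,-0.95,0],[0,0,0],1],[[0.58,-0.95,0],[0,0,0],1],[[0.58,-0.95,0],[0,0,0],1]]'
python3 -m pendant '[[[0.5,-0.9,0],[0,0,0],1],[[0.5,-0.9,0],[0,0,0],1],[[0.2,-0.1,-0.5],[0,0,0],1],[[0,0,-0.5],[0,0,0],1],[[0,0,-0.5],[0,0,0],1],[[0,0,0],[0,0,0],1],[[0,0,0],[0,0,0],1],[[0,0,0],[0,0,0],1],[[0,0,0],[0,0,0],1],[[0,0,0],[0,0,0],1]]'
python3 - <<'E'
from h import *
a=cap('wrist','w1'); cv2.imwrite('pics/w1b.png',cv2.resize(a,(800,600),interpolation=cv2.INTER_CUBIC))
print(bot.get_obs()['tool_pos'],bot.get_obs()['tcp_rot'],pix('w1',[422.6,137.8,30]))
E
```

```text
time: 0.93
tool_pos: [388.3, 192.9, 217.0]
tcp_rot: [-3.141, -0.0, 2.722]
contact_force: [0.3, 0.6, -0.5]
grip_width: 91.8
finger_force: 0.0
time: 1.77
tool_pos: [424.4, 137.7, 173.0]
tcp_rot: [3.141, 0.001, 2.722]
contact_force: [0.0, 0.0, 0.5]
grip_width: 91.9
finger_force: 0.0
[424.28277917 137.65367951 172.84140789] [3.14075927e+00 1.20034159e-03 2.72216380e+00] (np.float64(252.88415753627183), np.float64(173.0395180275735))
```

View pics/w1b.png

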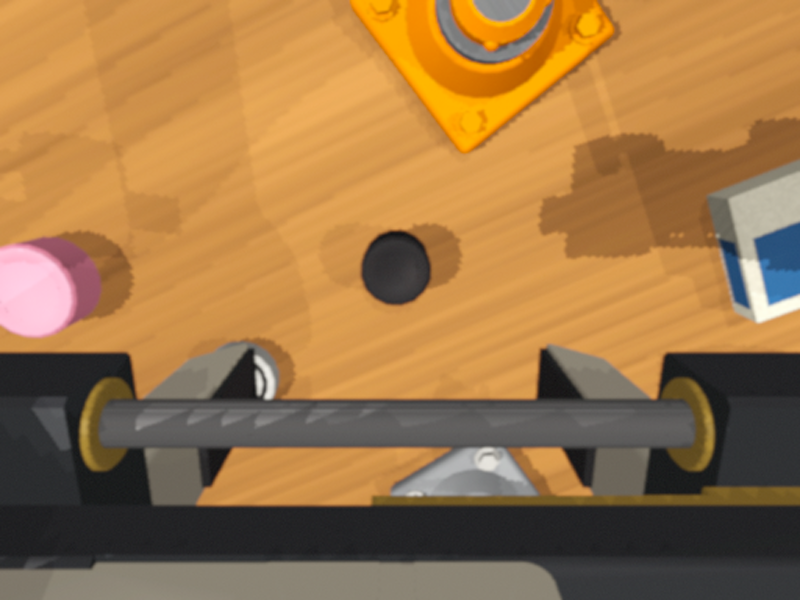

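The wrist view shows the cover at about (396,268), i.e. native (253.4,171.5), within 1–2 px of the prediction. I'll refine that by segmentation.

```bash
cat >> h.py <<'E'
def dark(f,u,v,th=60):
    a=cv2.imread('pics/'+f+'.png'); k,l,s,ct=cv2.connectedComponentsWithStats((a.max(2)<th).astype(np.uint8))
    i=l[int(v),int(u)]; q=cv2.findContours((l==i).astype(np.uint8),0,1)[0][0]; return s[i],cv2.minEnclosingCircle(q)
E
python3 - <<'E'
from h import *
for th in (50,60,70):
    s,(c,r)=dark('w1',253,171,th); print(s,c,r,world('w1',*c,30),world('w1',*c,22))
P=par('w1');T=P['camera_from_world'];print(-T[:3,:3].T@T[:3,3],P['fovy'],pix('w1',[422.6+22,137.8,30]),pix('w1',[422.6-22,137.8,30]))
E
```

```text
[     0      0    512    384 168650] (414.0, 357.0) 9.999999747378752e-05 [687.89693515 215.88711602  30.        ] [696.42260281 217.15818578  22.        ]
[ 233  148   42   46 1163] (253.204345703125, 170.57826232910156) 22.64965057373047 [420.54612949 139.05143474  30.        ] [422.1605945  138.33624916  22.        ]
[ 232  148   43   46 1528] (252.81983947753906, 170.645751953125) 22.868057250976562 [420.45714193 138.69276845  30.        ] [422.06930655 137.9683111   22.        ]
[358.09266909 166.71745021 339.4695025 ] 59.69508738618782 (np.float64(262.21253195534035), np.float64(193.3709975361866)) (np.float64(243.23670879729272), np.float64(152.01260620615307))
```

```bash
python3 -m pendant '[[[-0.08,0.01,-0.8],[0,0,0],1],[[0,0,-0.8],[0,0,0],1],[[0,0,-0.8],[0,0,0],1],[[0,0,-0.8],[0,0,0],1],[[0,0,-0.8],[0,0,0],1],[[0,0,-0.6],[0,0,0],1],[[0,0,-0.43],[0,0,0],1],[[0,0,0],[0,0,0],1],[[0,0,0],[0,0,0],-1],[[0,0,0],[0,0,0],-1]]'
python3 -m pendant '[[[0,0,0],[0,0,0],-1],[[0,0,0],[0,0,0],-1],[[0,0,0],[0,0,0],-1],[[0,0,0],[0,0,0],-1],[[0,0,0],[0,0,0],-1],[[0,0,0],[0,0,0],-1],[[0,0,0],[0,0,0],-1],[[0,0,0],[0,0,0],-1],[[0,0,0],[0,0,0],-1],[[0,0,0],[0,0,0],-1]]'
```

```text
time: 2.65
tool_pos: [422.3, 137.9, 22.1]
tcp_rot: [3.141, 0.001, 2.722]
contact_force: [0.3, 0.7, 0.4]
grip_width: 82.5
finger_force: 0.0
time: 3.48
tool_pos: [421.5, 137.8, 21.2]
tcp_rot: [3.142, -0.0, 2.722]
contact_force: [-0.5, -0.7, 0.8]
grip_width: 16.5
finger_force: 0.0
```

```bash
python3 - <<'E'
from h import *
a=cap('wrist','w2'); b=cap('scene','s2'); print(bot.get_obs()['grip_width'],bot.get_obs()['finger_force'])
c=b[130:280,240:440]
cv2.imwrite('pics/w2b.png',np.hstack([cv2.resize(a,(400,300)),cv2.resize(c,(400,300),interpolation=cv2.INTER_CUBIC)]))
E
```

```text
8.362710156848536 0.0
```

View pics/w2b.png

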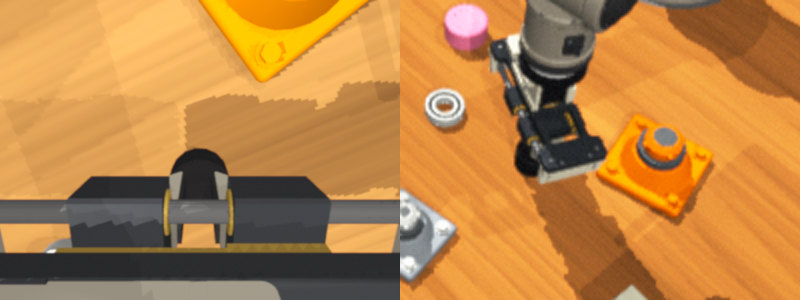

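The cover is not between the fingers; it stands just beside them. I'll locate it.

```bash
python3 - <<'E'
from h import *
print('scene before', [world('sc0',479*.64,325*.64,z) for z in (15,30)])
print('scene now',world('s2',302,210,15))
for p in ([422,138,4],[422,138,30],[400,148,30],[444,128,30]): print(p,pix('s2',p),pix('w2',p))
a=cv2.imread('pics/w2.png');b=cv2.imread('pics/s2.png')
x=cv2.resize(a[150:340,170:340],(400,447),interpolation=cv2.INTER_CUBIC);y=cv2.resize(b[180:243,280:336],(397,447),interpolation=cv2.INTER_CUBIC)
cv2.imwrite('pics/w2c.png',np.hstack([x,y]))
E
```

```text
scene before [array([424.61095832, 138.57304036,  15.        ]), array([432.80437545, 144.60903559,  30.        ])]
scene now [437.49240465 135.50055984  15.        ]
[422, 138, 4] (np.float64(306.67346226280654), np.float64(209.70211635813826)) (np.float64(254.68674051384647), np.float64(224.1156977669632))
[422, 138, 30] (np.float64(307.7975760748196), np.float64(203.94200184332465)) (np.float64(254.89862372772652), np.float64(242.84144819093572))
[400, 148, 30] (np.float64(316.9514020932165), np.float64(201.75172859824957)) (np.float64(255.23158612806353), np.float64(197.68070751927374))
[444, 128, 30] (np.float64(298.5794143534582), np.float64(206.14766895415846)) (np.float64(254.58949779014776), np.float64(284.7691742277278))
```

View pics/w2c.png

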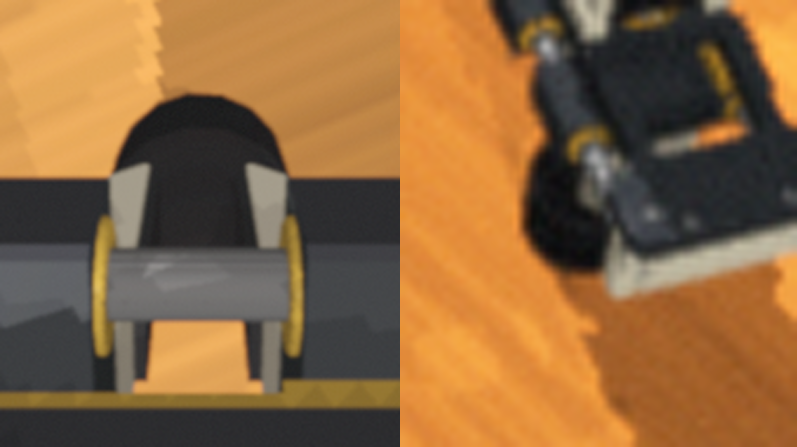

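```bash
python3 - <<'E'
from h import *
P=par('w1');T=P['camera_from_world'];print('axis',T[2,:3])
t=np.array([424.3,137.7,172.8]); y=np.array([np.sin(2.722),-np.cos(2.722),0])
for dz in (0,-17):
  for s in (46,-46):
    p=t+s*y+[0,0,dz]; print(dz,s,pix('w1',p),(T@np.r_[p,1])[2])
for p in ([402,147,0],[402,147,30],[442,129,30],[413,142,30]): print(p,pix('w2',p))
a=cv2.imread('pics/w1.png'); cv2.imwrite('pics/w1c.png',cv2.resize(a[200:340,130:380],(800,448),interpolation=cv2.INTER_CUBIC))
E
```

```text
axis [ 0.24239573 -0.1061018  -0.96435819]
0 46 (np.float64(339.51721409834425), np.float64(235.0146922778245)) 179.94143446404624
0 -46 (np.float64(168.36001867836356), np.float64(235.28217793099384)) 179.7711211197701
-17 46 (np.float64(332.28633669813456), np.float64(223.38171613695093)) 196.3355236764308
-17 -46 (np.float64(175.42696101589195), np.float64(223.61674733644446)) 196.16521033215466
[402, 147, 0] (np.float64(254.765639519158), np.float64(186.26007757251506))
[402, 147, 30] (np.float64(255.0324393732107), np.float64(202.00125481095736))
[442, 129, 30] (np.float64(254.77353121690675), np.float64(281.01936314092166))
[413, 142, 30] (np.float64(254.86715384384462), np.float64(224.84709376949507))
```

View pics/w1c.png

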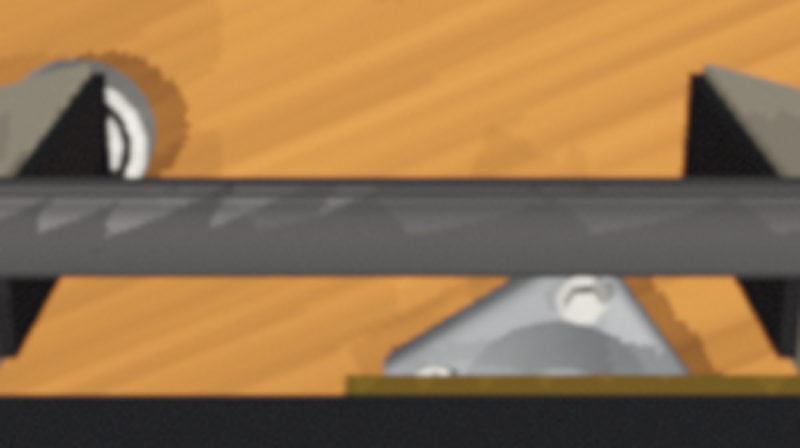

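The fingers closed over the cover, not around it. The open tips are 183 px apart in the wrist view and should be 157 px, so they stand about 26 mm higher than stated, roughly 9 mm behind the reported TCP. The cover hasn't moved. I'll open, then go about 22 mm lower while watching the force.

```bash
python3 -m pendant '[[[0,0,0.3],[0,0,0],1],[[0,0,0],[0,0,0],1],[[0,0,0],[0,0,0],1],[[0,0,0],[0,0,0],1],[[0,0,0],[0,0,0],1],[[0,0,0],[0,0,0],1],[[0,0,0],[0,0,0],1],[[0,0,0],[0,0,0],1],[[0,0,0],[0,0,0],1],[[0,0,0],[0,0,0],1]]'
python3 -m pendant '[[[0,0,0],[0,0,0],1],[[0,0,0],[0,0,0],1],[[0,0,-0.3],[0,0,0],1],[[0,0,-0.25],[0,0,0],1],[[0,0,-0.15],[0,0,0],1],[[0,0,-0.15],[0,0,0],1],[[0,0,-0.1],[0,0,0],1],[[0,0,0],[0,0,0],1],[[0,0,0],[0,0,0],1],[[0,0,0],[0,0,0],1]]'
```

```text
time: 4.42
tool_pos: [421.5, 137.7, 30.2]
tcp_rot: [3.142, -0.0, 2.722]
contact_force: [0.0, 0.5, -0.2]
grip_width: 70.5
finger_force: 0.0
time: 5.25
tool_pos: [421.7, 137.8, 1.8]
tcp_rot: [3.141, 0.0, 2.722]
contact_force: [0.0, -0.9, -0.3]
grip_width: 91.8
finger_force: 0.0
```

There's no contact at z=1.8, which confirms the offset. I'll lower 4 mm more and close.

```bash
python3 -m pendant '[[[0,0,-0.13],[0,0,0],1],[[0,0,0],[0,0,0],-1],[[0,0,0],[0,0,0],-1],[[0,0,0],[0,0,0],-1],[[0,0,0],[0,0,0],-1],[[0,0,0],[0,0,0],-1],[[0,0,0],[0,0,0],-1],[[0,0,0],[0,0,0],-1],[[0,0,0],[0,0,0],-1],[[0,0,0],[0,0,0],-1]]'; python3 -c "
from h import *
o=bot.get_obs();print(o['grip_width'],o['finger_force'],o['tool_pos'],o['contact_force'])"
```

```text
time: 6.08
tool_pos: [421.6, 137.7, -2.1]
tcp_rot: [3.141, 0.0, 2.722]
contact_force: [1.0, -0.1, 0.6]
grip_width: 43.9
finger_force: 30.0
43.874085399154104 29.99998288694769 [421.58237271 137.7471475   -2.14222794] [ 0.95700409 -0.07567618  0.57056555]
```

Gripped at 43.9 mm and 30 N. I'll lift and move to where the wrist camera sees the small unit.

```bash
python3 -m pendant '[[[0,0,0.5],[0,0,0],-1],[[0,0,0.9],[0,0,0],-1],[[0,0,0.9],[0,0,0],-1],[[0,0,0.9],[0,0,0],-1],[[0,0,0.9],[0,0,0],-1],[[0,0,0.9],[0,0,0],-1],[[0.9,-0.17,0],[0,0,0],-1],[[0.95,-0.18,0],[0,0,0],-1],[[0.95,-0.18,0],[0,0,0],-1],[[0.95,-0.18,0],[0,0,0],-1]]'
python3 -m pendant '[[[0.95,-0.18,0],[0,0,0],-1],[[0.95,-0.18,0],[0,0,0],-1],[[0.95,-0.18,0],[0,0,0],-1],[[0.8,-0.18,0],[0,0,0],-1],[[0.5,-0.1,0],[0,0,0],-1],[[0,0,0],[0,0,0],-1],[[0,0,0],[0,0,0],-1],[[0,0,0],[0,0,0],-1],[[0,0,0],[0,0,0],-1],[[0,0,0],[0,0,0],-1]]'
python3 - <<'E'
from h import *
a=cap('wrist','w3'); cv2.imwrite('pics/w3b.png',cv2.resize(a,(800,600),interpolation=cv2.INTER_CUBIC))
o=bot.get_obs();print(o['tool_pos'],o['grip_width'],o['contact_force'],pix('w3',[608.4,112.5,60]),pix('w3',[608.4,112.5,42]))
E
```

```text
time: 6.92
tool_pos: [535.1, 116.2, 148.1]
tcp_rot: [3.141, 0.0, 2.722]
contact_force: [-0.0, -0.3, 0.0]
grip_width: 43.8
finger_force: 30.0
time: 7.75
tool_pos: [657.8, 92.3, 148.2]
tcp_rot: [3.142, -0.0, 2.722]
contact_force: [-0.3, 0.0, -0.4]
grip_width: 43.7
finger_force: 30.0
[657.93499052  92.23517388 148.30537953] 43.65472113593563 [-0.86028875  0.20076026 -0.40104143] (np.float64(251.5398459893204), np.float64(122.19742643667902)) (np.float64(251.64884365323044), np.float64(120.51690843412499))
```

View pics/w3b.png

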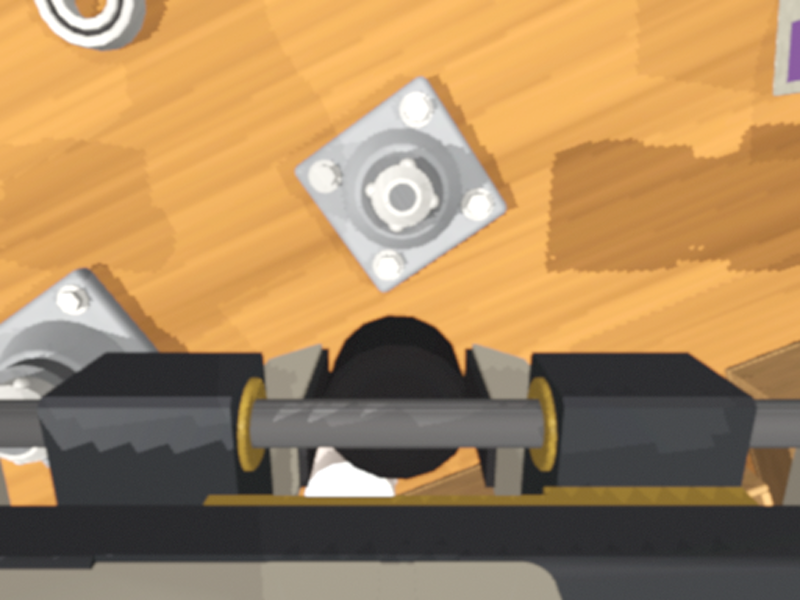

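The wrist view shows the spigot top at (403,194) and flange corners at (423,78), (507,209), (385,291), (296,170). The cover is held upright at column 398.

```bash
python3 - <<'E'
from h import *
k=.64
print(world('w3',403*k,194*k,60))
c=[world('w3',u*k,v*k,14) for u,v in ((423,78),(507,209),(385,291),(296,170))]
print(np.round(c,1),np.mean(c,0),np.linalg.norm(c[0]-c[1]),np.linalg.norm(c[1]-c[2]))
c=[world('w3',u*k,v*k,19) for u,v in ((416,106),(479,204),(388,264),(324,176))]
print(np.mean(c,0)); print(bot.get_obs()['tool_pos'])
E
```

```text
[611.67742056 116.27914073  60.        ]
[[563.6 150.   14. ]
 [647.3 166.2  14. ]
 [663.   82.5  14. ]
 [578.7  66.   14. ]] [613.12142961 116.18056746  14.        ] 85.23868927891604 85.17314488458713
[612.13275156 115.92587546  19.        ]
[657.93499052  92.23517388 148.30537953]
```

```bash
python3 - <<'E'
from h import *
from scipy.optimize import brentq
k=.64; W=lambda u,v,z: world('w3',u*k,v*k,z)
P=par('w3');T=P['camera_from_world'];print('cam',-T[:3,:3].T@T[:3,3])
def side(z):
    c=[W(u,v,z) for u,v in ((423,78),(507,209),(385,291),(296,170))]
    return np.mean([np.linalg.norm(c[i]-c[i-1]) for i in range(4)])-90
zf=brentq(side,-60,60); d=14-zf; print('d',d)
print('spigot',W(403,194,60-d),'flange',np.mean([W(u,v,zf) for u,v in ((423,78),(507,209),(385,291),(296,170))],0))
for n,f in ((352,477),(350,479),(355,475)):
    z=brentq(lambda z:np.linalg.norm(W(398,n,z)-W(398,f,z))-44,50,300); print('captop z',z,(W(398,n,z)+W(398,f,z))/2)
a=cv2.imread('pics/w3.png');cv2.imwrite('pics/w3c.png',cv2.convertScaleAbs(cv2.resize(a[195:315,190:320],(650,600),interpolation=cv2.INTER_CUBIC),alpha=3,beta=0))
E
```

```text
cam [591.78200417 121.31487537 314.86200068]
d 16.14741898745514
spigot [612.93794438 115.96008918  43.85258101] flange [614.2667276  115.9050065   -2.14741899]
captop z 164.78258432172072 [666.67883466  88.63107198 164.78258432]
captop z 169.44768252541792 [664.39485214  89.62734835 169.44768253]
captop z 158.6015717642519 [669.87406811  87.2356748  158.60157176]
```

View pics/w3c.png

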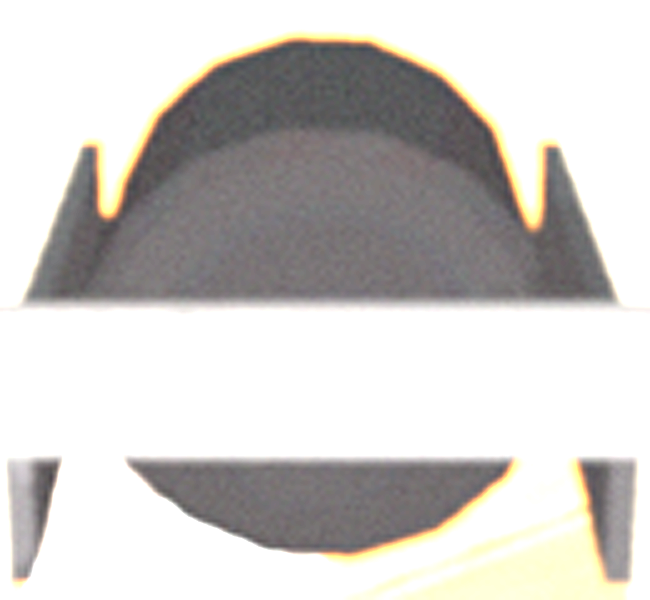

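The cover's top spans rows 220.6 to 305.6 and its near lower rim is at row 203, column 254.

```bash
python3 - <<'E'
from h import *
from scipy.optimize import brentq,least_squares
n,f,b=220.6,305.6,203.
z=brentq(lambda z:np.linalg.norm(world('w3',254,n,z)-world('w3',254,f,z))-44,50,300); print(z,(world('w3',254,n,z)+world('w3',254,f,z))/2)
fw=np.array([.9132,-.4075,0]) # camera->far
def r(q):
    c=np.array([q[0],q[1],q[2]]); 
    return np.r_[np.array(pix('w3',c-22*fw))-[254,n],np.array(pix('w3',c+22*fw))-[254,f],np.array(pix('w3',c-22*fw-[0,0,30]))-[254,b]]
s=least_squares(r,[660,91,170]);print(s.x,s.fun, 'offset from TCP',s.x-[657.9,92.2,148.3])
E
```

```text
173.0952326555149 [661.44238894  90.5570421  173.09523266]
[662.77696178  89.98896123 170.80193645] [ 0.03224822  1.1745143   0.05221776 -0.2430207  -0.09603126 -1.12724112] offset from TCP [ 4.87696178 -2.21103877 22.50193645]
```

```bash
python3 -m pendant '[[[-0.41,0.21,0],[0,0,0],-1],[[-0.41,0.21,0],[0,0,0],-1],[[-0.41,0.21,0],[0,0,0],-1],[[-0.41,0.21,0],[0,0,0],-1],[[0,0,-0.7],[0,0,0],-1],[[0,0,-0.7],[0,0,0],-1],[[0,0,-0.7],[0,0,0],-1],[[0,0,-0.7],[0,0,0],-1],[[0,0,0],[0,0,0],-1],[[0,0,0],[0,0,0],-1]]'
python3 -m pendant '[[[0,0,-0.1],[0,0,0],-1],[[0,0,-0.1],[0,0,0],-1],[[0,0,-0.1],[0,0,0],-1],[[0,0,-0.1],[0,0,0],-1],[[0,0,0],[0,0,0],-1],[[0,0,0],[0,0,0],-1],[[0,0,0],[0,0,0],-1],[[0,0,0],[0,0,0],-1],[[0,0,0],[0,0,0],-1],[[0,0,0],[0,0,0],-1]]'
```

```text
time: 8.63
tool_pos: [608.5, 117.1, 63.5]
tcp_rot: [-3.141, -0.002, 2.722]
contact_force: [-0.3, 0.1, -0.3]
grip_width: 43.8
finger_force: 30.0
time: 9.47
tool_pos: [609.4, 117.0, 51.9]
tcp_rot: [3.141, 0.0, 2.722]
contact_force: [-0.0, -0.1, 0.3]
grip_width: 43.8
finger_force: 30.0
```

```bash
python3 -m pendant '[[[0,0,-0.06],[0,0,0],-1],[[0,0,-0.06],[0,0,0],-1],[[0,0,0],[0,0,0],-1],[[0,0,0],[0,0,0],-1],[[0,0,0],[0,0,0],-1],[[0,0,0],[0,0,0],-1],[[0,0,0],[0,0,0],-1],[[0,0,0],[0,0,0],-1],[[0,0,0],[0,0,0],-1],[[0,0,0],[0,0,0],-1]]'
python3 -m pendant '[[[0,0,-0.06],[0,0,0],-1],[[0,0,-0.03],[0,0,0],-1],[[0,0,0],[0,0,0],-1],[[0,0,0],[0,0,0],-1],[[0,0,0],[0,0,0],-1],[[0,0,0],[0,0,0],-1],[[0,0,0],[0,0,0],-1],[[0,0,0],[0,0,0],-1],[[0,0,0],[0,0,0],-1],[[0,0,0],[0,0,0],-1]]'
```

```text
time: 10.3
tool_pos: [610.1, 116.8, 48.8]
tcp_rot: [3.141, 0.002, 2.722]
contact_force: [2.7, -2.9, 5.1]
grip_width: 43.5
finger_force: 30.0
time: 11.13
tool_pos: [610.4, 116.8, 46.4]
tcp_rot: [3.141, 0.002, 2.722]
contact_force: [2.1, -3.4, 6.4]
grip_width: 44.1
finger_force: 30.0
```

```bash
python3 -m pendant '[[[0.03,-0.06,0],[0,0,0],-1],[[0,0,-0.06],[0,0,0],-1],[[0,0,-0.06],[0,0,0],-1],[[0,0,-0.06],[0,0,0],-1],[[0,0,0],[0,0,0],-1],[[0,0,0],[0,0,0],-1],[[0,0,0],[0,0,0],-1],[[0,0,0],[0,0,0],-1],[[0,0,0],[0,0,0],-1],[[0,0,0],[0,0,0],-1]]'
python3 -m pendant '[[[0,0,-0.06],[0,0,0],-1],[[0,0,-0.04],[0,0,0],-1],[[0,0,0],[0,0,0],-1],[[0,0,0],[0,0,0],-1],[[0,0,0],[0,0,0],-1],[[0,0,0],[0,0,0],-1],[[0,0,0],[0,0,0],-1],[[0,0,0],[0,0,0],-1],[[0,0,0],[0,0,0],-1],[[0,0,0],[0,0,0],-1]]'
```

```text
time: 11.97
tool_pos: [609.9, 115.5, 39.9]
tcp_rot: [3.142, -0.001, 2.722]
contact_force: [0.0, 3.0, 0.8]
grip_width: 43.7
finger_force: 30.0
time: 12.8
tool_pos: [610.0, 115.5, 39.7]
tcp_rot: [3.141, 0.001, 2.722]
contact_force: [-6.9, 3.0, 20.8]
grip_width: 43.8
finger_force: 30.0
```

The cover is home: z stops at 39.7 (39.9 expected) with 21 N. I'll ease off, release and rise.

```bash
python3 -m pendant '[[[0,0,0.08],[0,0,0],-1],[[0,0,0],[0,0,0],1],[[0,0,0],[0,0,0],1],[[0,0,0],[0,0,0],1],[[0,0,0],[0,0,0],1],[[0,0,0],[0,0,0],1],[[0,0,0],[0,0,0],1],[[0,0,0],[0,0,0],1],[[0,0,0],[0,0,0],1],[[0,0,0],[0,0,0],1]]'
python3 -m pendant '[[[0,0,0.3],[0,0,0],1],[[0,0,0.8],[0,0,0],1],[[0,0,0.9],[0,0,0],1],[[0,0,0.9],[0,0,0],1],[[0,0,0.9],[0,0,0],1],[[0.9,-0.6,0],[0,0,0],1],[[0.9,-0.9,0],[0,0,0],1],[[0,0,0],[0,0,0],1],[[0,0,0],[0,0,0],1],[[0,0,0],[0,0,0],1]]'
python3 - <<'E'
from h import *
a=cap('wrist','w4')
c=cap('scene','s4')[225:270,215:270]
cv2.imwrite('pics/w4b.png',np.hstack([cv2.resize(a,(512,384)),cv2.resize(c,(280,384),interpolation=cv2.INTER_CUBIC)]))
P=par('w4');T=P['camera_from_world'];print(bot.get_obs()['tool_pos'],-T[:3,:3].T@T[:3,3],pix('w4',[612.9,116,72-16]))
E
```

```text
time: 13.63
tool_pos: [610.3, 115.2, 39.5]
tcp_rot: [3.142, 0.0, 2.722]
contact_force: [-0.2, 0.9, 0.5]
grip_width: 91.4
finger_force: 0.0
time: 14.47
tool_pos: [663.8, 70.3, 153.5]
tcp_rot: [3.142, -0.001, 2.721]
contact_force: [-0.3, -0.2, -0.4]
grip_width: 91.7
finger_force: 0.0
[663.55148664  71.03041684 153.69709588] [597.96056944  99.34155736 320.17453363] (np.float64(281.0194032503556), np.float64(105.7552308803703))
```

View pics/w4b.png

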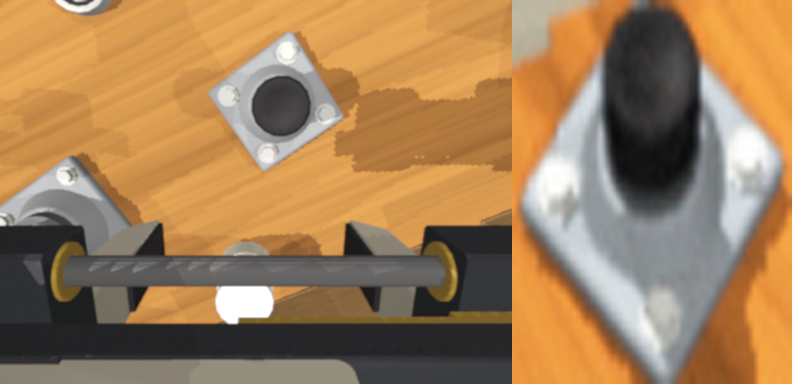

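The small cover sits level on the small unit, centre near (281,106) as predicted. Picture views are used up, so I'll measure the large unit and large cover numerically. Next I go past the large unit.

```bash
python3 -m pendant '[[[0.1,-0.9,0],[0,0,0],1],[[0.1,-0.9,0],[0,0,0],1],[[0.1,-0.9,0],[0,0,0],1],[[0.1,-0.9,0],[0,0,0],1],[[0.1,-0.9,0],[0,0,0],1],[[0.1,-0.9,0],[0,0,0],1],[[0.1,-0.9,0],[0,0,0],1],[[0.1,-0.8,0],[0,0,0],1],[[0,0,0],[0,0,0],1],[[0,0,0],[0,0,0],1]]'
cat >> h.py <<'E'
def flange(f,u,v,side,sat=60):
    from scipy.optimize import brentq
    a=cv2.imread('pics/'+f+'.png'); m=(cv2.cvtColor(a,cv2.COLOR_BGR2HSV)[...,1]<sat).astype(np.uint8)
    k,l,s,ct=cv2.connectedComponentsWithStats(m); i=l[int(v),int(u)]
    q=cv2.findContours((l==i).astype(np.uint8),0,1)[0][0]; h=cv2.convexHull(q); R=cv2.minAreaRect(q); b=cv2.boxPoints(R)
    S=lambda z:[world(f,*p,z) for p in b]; L=lambda z:np.mean([np.linalg.norm(S(z)[j]-S(z)[j-1]) for j in range(4)])
    z=brentq(lambda z:L(z)-side,-100,100); return s[i],R,'z',z,np.mean(S(z),0),np.mean(S(14),0)
E
python3 - <<'E'
from h import *
a=cap('wrist','w5'); print(bot.get_obs()['tool_pos'],pix('w5',[637,-123,14]),pix('w5',[637,-123,68]))
print(flange('w3',250,160,90)); u,v=pix('w5',[637,-123,14]); print(flange('w5',u+25,v+25,110))
g=cv2.GaussianBlur(cv2.cvtColor(a,cv2.COLOR_BGR2GRAY),(3,3),0)
u,v=map(int,pix('w5',[637,-123,60]));print(g[v-40:v+42:4,u-40:u+42:4])
E
```

```text
time: 15.4
tool_pos: [687.9, -143.1, 153.5]
tcp_rot: [3.141, -0.001, 2.721]
contact_force: [0.5, 0.2, -0.4]
grip_width: 91.8
finger_force: 0.0
[ 687.94176805 -141.93843806  153.55845382] (np.float64(250.91794198369035), np.float64(116.45887117262993)) (np.float64(250.4477447760345), np.float64(120.67947003106842))
(array([  189,    49,   135,   138, 10180], dtype=int32), ((257.6486511230469, 118.60810852050781), (102.64665985107422, 103.57664489746094), 54.46232223510742), 'z', 15.088985337145232, array([612.30195826, 116.3980333 ,  15.08898534]), array([612.3765011 , 116.38017189,  14.        ]))
(array([  169,    30,   163,   167, 14798], dtype=int32), ((252.79905700683594, 114.96536254882812), (124.65968322753906, 125.4286117553711), 54.782405853271484), 'z', 16.984814557354554, array([ 638.73599236, -121.93167425,   16.98481456]), array([ 638.90091753, -122.00926331,   14.        ]))
[[186 186 175 156 153 150 146 146 155 161 165 161 145 134 126 125 124 123
  133 148 163]
 [185 178 158 156 153 154 170 178 176 175 166 147 158 145 137 127 123 124
  124 129 145]
 [179 161 160 157 165
[... 970 characters left out ...]
2 202 223 230 148 142 139 139 141 140 141 141 142 224 187 195
  172 121 122]
 [165 176 140 160 222 227 202 142 141 139 139 142 140 140 190 208 186 149
   98 132 118]
 [163 165 166 134 205 222 228 198 145 139 139 140 141 186 219 191 182 103
  125 124 117]
 [166 162 169 148 141 215 221 233 233 205 193 201 230 217 197 190 124 122
  130 117 117]
 [182 161 159 168 150 144 202 221 216 222 218 215 207 202 191 155 140 133
  116 115 167]
 [195 181 157 155 167 156 138 164 226 218 211 208 189 167 148 150 144 116
  114 145 198]
 [195 195 185 153 150 155 171 157 180 188 145 142 145 152 164 143 119 115
  160 196 197]
 [187 195 194 191 163 146 146 148 157 165 164 166 154 138 126 122 126 173
  196 198 194]]
```

```bash
python3 -m pendant '[[[-0.83,-0.2,0],[0,0,0],1],[[-0.83,-0.2,0],[0,0,0],1],[[-0.83,-0.2,0],[0,0,0],1],[[-0.83,-0.2,0],[0,0,0],1],[[-0.83,-0.2,0],[0,0,0],1],[[-0.83,-0.2,0],[0,0,0],1],[[-0.83,-0.2,0],[0,0,0],1],[[-0.83,-0.2,0],[0,0,0],1],[[0,0,0],[0,0,0],1],[[0,0,0],[0,0,0],1]]'
python3 - <<'E'
from h import *
from scipy.optimize import brentq,least_squares
# spigot flat disc
a=cv2.imread('pics/w5.png');g=cv2.cvtColor(a,cv2.COLOR_BGR2GRAY);m=((g>125)&(g<158)).astype(np.uint8)
k,l,s,ct=cv2.connectedComponentsWithStats(m,connectivity=4);u,v=map(int,pix('w5',[638.8,-122,68]));i=l[v,u];print('spig',s[i],ct[i],world('w5',*ct[i],68))
a=cap('wrist','w6');print(bot.get_obs()['tool_pos']);u,v=pix('w6',[444,-174,20]);print(u,v)
for th in (60,75):
    try:
        s,(c,r)=dark('w6',u,v,th);print(s,c,r)
    except Exception as e: print(e)
    k,l,s,ct=cv2.connectedComponentsWithStats((a.max(2)<th).astype(np.uint8));i=l[int(v),int(u)]
    q=cv2.findContours((l==i).astype(np.uint8),0,1)[0][0][:,0]
    # model: silhouette hull of two circles r30 at z=0,30
    t=np.linspace(0,2*np.pi,120)
    def hull(x): 
        p=[pix('w6',[x[0]+30*np.cos(b),x[1]+30*np.sin(b),z]) for z in(0,30) for b in t]
        return cv2.convexHull(np.float32(p))
    r=lambda x:[cv2.pointPolygonTest(hull(x),(float(p[0]),float(p[1])),True) for p in q]
    f=least_squares(r,[444,-174],diff_step=1e-3,loss='soft_l1');print(f.x,np.mean(np.abs(f.fun)),s[i])
E
```

```text
time: 16.28
tool_pos: [488.7, -189.5, 154.3]
tcp_rot: [3.141, 0.001, 2.722]
contact_force: [0.0, 0.5, 0.5]
grip_width: 91.8
finger_force: 0.0
spig [ 232  104   38   39 1135] [250.26343612 123.16299559] [ 638.59458157 -123.87111081   68.        ]
[ 489.66172464 -189.71569783  154.25583339]
249.08436303674807 125.23718611004168
[     0      0    512    384 160000] (446.0, 382.0) 9.999999747378752e-05
[ 800.14378097 -118.62837546] 3.3748462160523807e-06 [     0      0    512    384 160000]
[ 216   93   66   67 3447] (248.8330535888672, 126.2089614868164) 33.366004943847656
[ 445.8210168  -174.97271801] 2.4023808753949942 [ 216   93   66   67 3447]
```

Large cover at (445.8,-175.0), large spigot and flange at (638.7,-123). Going to grasp.

```bash
python3 -m pendant '[[[-0.48,0.16,0],[0,0,0],1],[[-0.48,0.16,0],[0,0,0],1],[[-0.48,0.16,0],[0,0,0],1],[[0,0,-0.8],[0,0,0],1],[[0,0,-0.8],[0,0,0],1],[[0,0,-0.8],[0,0,0],1],[[0,0,-0.8],[0,0,0],1],[[0,0,-0.6],[0,0,0],1],[[0,0,0],[0,0,0],1],[[0,0,0],[0,0,0],1]]'
python3 -m pendant '[[[0,0,-0.5],[0,0,0],1],[[0,0,-0.4],[0,0,0],1],[[0,0,-0.3],[0,0,0],1],[[0,0,-0.2],[0,0,0],1],[[0,0,0],[0,0,0],1],[[0,0,0],[0,0,0],1],[[0,0,0],[0,0,0],-1],[[0,0,0],[0,0,0],-1],[[0,0,0],[0,0,0],-1],[[0,0,0],[0,0,0],-1]]'
```

```text
time: 17.17
tool_pos: [446.4, -175.5, 39.1]
tcp_rot: [3.141, -0.002, 2.723]
contact_force: [0.2, -0.1, 1.8]
grip_width: 91.9
finger_force: 0.0
time: 18.0
tool_pos: [446.1, -176.5, -2.1]
tcp_rot: [3.142, 0.001, 2.722]
contact_force: [0.3, -0.3, 0.5]
grip_width: 70.0
finger_force: 0.0
```

```bash
python3 -m pendant '[[[0,0,0],[0,0,0],-1],[[0,0,0],[0,0,0],-1],[[0,0,0],[0,0,0],-1],[[0,0,0],[0,0,0],-1],[[0,0,0.3],[0,0,0],-1],[[0,0,0.7],[0,0,0],-1],[[0,0,0.7],[0,0,0],-1],[[0,0,0.7],[0,0,0],-1],[[0,0,0.7],[0,0,0],-1],[[0,0,0],[0,0,0],-1]]'
python3 - <<'E'
from h import *
from scipy.optimize import brentq
a=cap('wrist','w7');o=bot.get_obs();t=o['tool_pos'];print(t,o['grip_width'],o['finger_force'],o['contact_force'])
g=a.max(2);print(pix('w7',t)); 
print(g[150:340:2,245:262:4].mean(1).round().astype(int))
print('w3',cv2.imread('pics/w3.png').max(2)[196:316:2,246:262:4].mean(1).round().astype(int))
fw=np.array([.9132,-.4075,0])
for off in (0,2,4): print(off,[round(pix('w7',t+fw*(off+s)+[0,0,z])[1],1) for s,z in ((-30,2.1),(-30,32.1),(30,32.1))],[round(pix('w3',np.array([657.9,92.2,148.3])+fw*(off+s)+[0,0,z])[1],1) for s,z in ((-22,2.1),(-22,32.1),(22,32.1))])
E
```

```text
time: 18.83
tool_pos: [447.9, -177.5, 94.6]
tcp_rot: [-3.141, 0.007, 2.722]
contact_force: [0.6, -0.8, -1.1]
grip_width: 59.6
finger_force: 30.0
[ 447.04170019 -177.03654205   92.65062837] 59.7531543893773 29.99984592664987 [-0.04874248  0.08151156 -2.12804531]
(np.float64(254.16943494639224), np.float64(232.38721846895484))
[241 239 237 235 235 235 235 235 236 236 236 236 239 243 248 192  40  30
  32  31  31  31  30  37  39  40  41  41  41  42  41  41  40  40  38  38
  40  40  40  41  40  40  40  41  41  41  40  42  41  42  40  40  47  74
  92  96 109 105 110 115 115 111 111 110 109 107 106 101  77  43  42  41
  41  41  42  43  44  42  41  40  41  40 108 208 151 146 134  58  47  47
  47  47  47  47  47]
w3 [246 245 236 143  30  30  31  31  32  31  32  30  33  41  42  43  43  43
  42  43  42  41  42  40  41  41  40  40  40  47  78 100 102 113 109 112
 117 120 121 120 120 117 116 114 108  78  42  41  40  40  39  39  39  38
  39 156 222 232 240 238]
0 [np.float64(179.7), np.float64(197.1), np.float64(318.1)] [np.float64(197.6), np.float64(218.2), np.float64(307.8)]
2 [np.float64(183.5), np.float64(201.6), np.float64(321.7)] [np.float64(201.3), np.float64(222.5), np.float64(311.5)]
4 [np.float64(187.2), np.float64(206.1), np.float64(325.3)] [np.float64(205.0), np.float64(226.9), np.float64(315.3)]
```

```bash
python3 -m pendant '[[[0.6,0.17,0],[0,0,0],-1],[[0.91,0.25,0],[0,0,0],-1],[[0.91,0.25,0],[0,0,0],-1],[[0.91,0.25,0],[0,0,0],-1],[[0.91,0.25,0],[0,0,0],-1],[[0.91,0.25,0],[0,0,0],-1],[[0.91,0.25,0],[0,0,0],-1],[[0.31,0.08,0],[0,0,0],-1],[[0,0,-0.1],[0,0,0],-1],[[0,0,0],[0,0,0],-1]]'
python3 -m pendant '[[[0,0,-0.2],[0,0,0],-1],[[0,0,-0.2],[0,0,0],-1],[[0,0,0],[0,0,0],-1],[[0,0,0],[0,0,0],-1],[[0,0,0],[0,0,0],-1],[[0,0,0],[0,0,0],-1],[[0,0,0],[0,0,0],-1],[[0,0,0],[0,0,0],-1],[[0,0,0],[0,0,0],-1],[[0,0,0],[0,0,0],-1]]'
```

```text
time: 19.72
tool_pos: [635.7, -123.4, 85.2]
tcp_rot: [-3.141, -0.004, 2.722]
contact_force: [-0.8, 0.4, -0.4]
grip_width: 59.6
finger_force: 30.0
time: 20.55
tool_pos: [637.0, -123.9, 75.7]
tcp_rot: [3.141, 0.0, 2.722]
contact_force: [0.3, -0.3, -0.7]
grip_width: 59.6
finger_force: 30.0
```

```bash
python3 -m pendant '[[[0.04,-0.02,-0.13],[0,0,0],-1],[[0,0,-0.13],[0,0,0],-1],[[0,0,-0.13],[0,0,0],-1],[[0,0,-0.13],[0,0,0],-1],[[0,0,0],[0,0,0],-1],[[0,0,0],[0,0,0],-1],[[0,0,0],[0,0,0],-1],[[0,0,0],[0,0,0],-1],[[0,0,0],[0,0,0],-1],[[0,0,0],[0,0,0],-1]]'
python3 -m pendant '[[[0,0,-0.06],[0,0,0],-1],[[0,0,-0.06],[0,0,0],-1],[[0,0,0],[0,0,0],-1],[[0,0,0],[0,0,0],-1],[[0,0,0],[0,0,0],-1],[[0,0,0],[0,0,0],-1],[[0,0,0],[0,0,0],-1],[[0,0,0],[0,0,0],-1],[[0,0,0],[0,0,0],-1],[[0,0,0],[0,0,0],-1]]'
```

```text
time: 21.38
tool_pos: [638.2, -124.5, 60.1]
tcp_rot: [3.141, 0.0, 2.722]
contact_force: [-0.1, -0.3, -0.8]
grip_width: 59.5
finger_force: 30.0
time: 22.22
tool_pos: [639.0, -124.5, 57.0]
tcp_rot: [3.141, 0.002, 2.722]
contact_force: [3.4, 0.1, 5.0]
grip_width: 59.2
finger_force: 30.0
```

```bash
python3 -m pendant '[[[0.04,0,0],[0,0,0],-1],[[0,0,-0.06],[0,0,0],-1],[[0,0,-0.04],[0,0,0],-1],[[0,0,0],[0,0,0],-1],[[0,0,0],[0,0,0],-1],[[0,0,0],[0,0,0],-1],[[0,0,0],[0,0,0],-1],[[0,0,0],[0,0,0],-1],[[0,0,0],[0,0,0],-1],[[0,0,0],[0,0,0],-1]]'
python3 -m pendant '[[[0,0,-0.05],[0,0,0],-1],[[0,0,-0.05],[0,0,0],-1],[[0,0,0],[0,0,0],-1],[[0,0,0],[0,0,0],-1],[[0,0,0],[0,0,0],-1],[[0,0,0],[0,0,0],-1],[[0,0,0],[0,0,0],-1],[[0,0,0],[0,0,0],-1],[[0,0,0],[0,0,0],-1],[[0,0,0],[0,0,0],-1]]'
```

```text
time: 23.05
tool_pos: [639.7, -124.6, 54.1]
tcp_rot: [3.141, 0.001, 2.722]
contact_force: [2.2, 1.0, 7.1]
grip_width: 59.7
finger_force: 30.0
time: 23.88
tool_pos: [638.7, -124.4, 48.4]
tcp_rot: [-3.141, -0.002, 2.722]
contact_force: [5.6, -0.5, -6.1]
grip_width: 59.9
finger_force: 30.0
```

Clicked; the balls are pulling the cover down. Now I'll press gradually.

```bash
python3 -m pendant '[[[0,0,-0.05],[0,0,0],-1],[[0,0,0],[0,0,0],-1],[[0,0,0],[0,0,0],-1],[[0,0,0],[0,0,0],-1],[[0,0,0],[0,0,0],-1],[[0,0,0],[0,0,0],-1],[[0,0,0],[0,0,0],-1],[[0,0,0],[0,0,0],-1],[[0,0,0],[0,0,0],-1],[[0,0,0],[0,0,0],-1]]'
```

```text
time: 24.72
tool_pos: [638.9, -124.3, 48.4]
tcp_rot: [-3.142, -0.001, 2.722]
contact_force: [1.9, -1.4, -7.5]
grip_width: 59.7
finger_force: 30.0
```

```bash
python3 -m pendant '[[[0,0,-0.05],[0,0,0],-1],[[0,0,0],[0,0,0],-1],[[0,0,0],[0,0,0],-1],[[0,0,0],[0,0,0],-1],[[0,0,0],[0,0,0],-1],[[0,0,0],[0,0,0],-1],[[0,0,0],[0,0,0],-1],[[0,0,0],[0,0,0],-1],[[0,0,0],[0,0,0],-1],[[0,0,0],[0,0,0],-1]]'
python3 -m pendant '[[[0,0,0],[0,0,0],-1],[[0,0,0],[0,0,0],-1],[[0,0,0],[0,0,0],-1],[[0,0,0],[0,0,0],-1],[[0,0,0],[0,0,0],-1],[[0,0,0],[0,0,0],-1],[[0,0,0],[0,0,0],-1],[[0,0,0],[0,0,0],-1],[[0,0,0],[0,0,0],-1],[[0,0,0],[0,0,0],-1]]'
```

```text
time: 25.55
tool_pos: [639.4, -124.4, 47.7]
tcp_rot: [3.141, 0.0, 2.722]
contact_force: [-2.8, 0.8, 4.2]
grip_width: 59.8
finger_force: 30.0
time: 26.38
tool_pos: [639.4, -124.4, 47.7]
tcp_rot: [3.141, 0.0, 2.722]
contact_force: [-2.8, 1.1, 5.3]
grip_width: 59.6
finger_force: 30.0
```

```bash
python3 -m pendant '[[[0,0,-0.02],[0,0,0],-1],[[0,0,0],[0,0,0],-1],[[0,0,0],[0,0,0],-1],[[0,0,0],[0,0,0],-1],[[0,0,0],[0,0,0],-1],[[0,0,0],[0,0,0],-1],[[0,0,0],[0,0,0],-1],[[0,0,0],[0,0,0],-1],[[0,0,0],[0,0,0],-1],[[0,0,0],[0,0,0],-1]]'
python3 -m pendant '[[[0,0,0],[0,0,0],-1],[[0,0,0],[0,0,0],-1],[[0,0,0],[0,0,0],-1],[[0,0,0],[0,0,0],-1],[[0,0,0],[0,0,0],-1],[[0,0,0],[0,0,0],-1],[[0,0,0],[0,0,0],-1],[[0,0,0],[0,0,0],-1],[[0,0,0],[0,0,0],-1],[[0,0,0],[0,0,0],-1]]'
```

```text
time: 27.22
tool_pos: [639.4, -124.4, 47.7]
tcp_rot: [3.141, 0.0, 2.722]
contact_force: [-3.7, 0.9, 8.4]
grip_width: 59.9
finger_force: 30.0
time: 28.05
tool_pos: [639.4, -124.4, 47.7]
tcp_rot: [3.141, 0.0, 2.722]
contact_force: [-4.6, 0.6, 8.6]
grip_width: 59.8
finger_force: 30.0
```

```bash
python3 -m pendant '[[[0,0,-0.01],[0,0,0],-1],[[0,0,0],[0,0,0],-1],[[0,0,0],[0,0,0],-1],[[0,0,0],[0,0,0],-1],[[0,0,0],[0,0,0],-1],[[0,0,0],[0,0,0],-1],[[0,0,0],[0,0,0],-1],[[0,0,0],[0,0,0],-1],[[0,0,0],[0,0,0],-1],[[0,0,0],[0,0,0],-1]]'
python3 -c "
from plant import bot
print(bot.get_obs()['contact_force']); print(bot.close_job())"
```

```text
time: 28.88
tool_pos: [639.4, -124.5, 47.7]
tcp_rot: [3.141, 0.001, 2.722]
contact_force: [-4.2, 1.3, 10.9]
grip_width: 59.4
finger_force: 30.0
[-4.22605222  1.25226634 10.91558929]
the job is handed in; nothing more can be done
None
```

I handed the job in at about 29 s: the small cover is snapped home and released, and the large cover is snapped home, still gripped and pressed down with about 11 N; the hand-in returned no verdict.

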